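Seat and pull-test a spindle retaining clip

ROBOT

A 6-joint arm with a two-finger parallel gripper is mounted at the origin on a cart in front of the work surface, level with it; the furniture and walls round the work are solid. World frame = base frame: x ahead of the robot, y to its left, z up, the work surface at z = 0. Lengths are in mm, angles in rad, forces in N, time in s.
With the tool pointing down it reaches from about 300 to 775 mm from the base axis. Payload 14.6 kg.
Tool frame: the origin (TCP) lies on the centre line of the jaws, within the pads' length; the fingertips stand 22 mm ahead of it and the grasp point (between the pads) lies 3 mm ahead of it; z points along the fingers, y is the line along which they close (so a half turn about z gives the same grasp; the last joint's range is limited). The gripper opens to 85 mm and grips with 20 to 120 N. Pads are 22 mm wide; open, the fingers measure 114 mm over their backs; the gripper's body (76 mm by 85 mm) begins 54 mm behind the grasp point. The pads swing forward as they close: fully open they stand 13 mm farther back than shut.
Start: joints at [1.269, 0.3, 1.521, -0, 1.321, -0.067], TCP at [127.955, 534.899, 253.281] pointing down, gripper open.
Joint ranges: [-3.03, 3.03], [-0.79, 2.21], [0.23, 2.52], [-1.04, 4.18], [0, 3.07], [-2.55, 2.55]. Speed limits (rad/s): [2.22, 2.22, 2.57, 3.14, 3.14, 3.14].

INTERFACE

Orientations are given as a unit quaternion [w, x, y, z].
In Python, from bench import bot gives the robot as it stands. The module is installed in compiled form; this text tells all that it offers.
- The arm moves only by the tool arm_command, never from a script. Its argument "steps" is a list of rows, each an object with "travel": the shift along the tool's x, y, z in m, a list of three; "delta_rot": the turn, a rotation vector about the tool's x, y, z in rad, a list of three. In form: [{"travel": [dx, dy, dz], "delta_rot": [ax, ay, az]}, ...]. A call has 1 to 20 rows; each row shifts and turns the commanded pose from where the row before left it, along the tool's axes as they then stand; what a row does not reach is not made up. A row lasts 1/8 s, in which the tool goes at most 62.5 mm and 10.7 degrees, less where a joint would pass 70% of its speed; a pose out of reach is approached as far as the arm can. A call with a gripper value outside its range is refused whole. "jaw" is the opening, from 0 (shut) to 1 (fully open), set as the call begins (left out, the last holds). The fingers move at their own pace and stop on an object; "squeeze" is the grip in N (left out, the last holds). Time passes only in rows, so rows that do not move let the fingers close. It gives the time, the measured TCP pose, the force, the opening and the grip force at its end, in the units of the state.
- bot.read_state(): the state, without advancing time (a new reading comes with each control period).
- bot.capture(name): name is "scene" or "top" or "wrist"; returns (picture, depth): 400x640x3 uint8, blue, green, red; 400x640 float32, mm along the optical axis (not along the pixel's ray), 0 where there is no reading.
- bot.camera_params(name): a dict with "vfov" (degrees; the focal length in pixels is half the picture's height over the tangent of half this angle, whatever the lens; pixels are square), "cx", "cy" (the principal point, pixels), "k1" (the pictures are not rectified: a ray, as slopes to the right and down, at radius r is drawn at 1 + k1 r^2 times it, then the intrinsics apply), "xyz" and "rotation" of the camera in the world. Camera axes: x right, y up, looking along -z (the intrinsics and any distortion apply to the point x, -y, -z); pixel columns grow to the right and rows downward; lengths in mm; the calibration is good to about 2 mm. A picture is of the moment at which its call begins: read the wrist's pose just before it. camera_params takes no time and is no camera call; for the wrist camera it gives the pose at the moment of the call.
- bot.hand_in(): hands the job in; it is judged then, once.
The state is a dict: "t": time; "q": joint angles; "joint_velocities": joint speeds; "tau": joint torques, N m; "tool_pos": TCP position; "tool_rot": TCP orientation; "force": force on the tool from outside, world axes, zero at the start; "ft_torque": the same for the moment, N m; "finger_gap": opening from 0.0 (shut) to 1.0 (fully open); "grasp_force": force on a finger pad.
Only numpy, scipy, OpenCV 4.12 (cv2) and the standard library are available. Lean on these libraries where they do the work, as an engineer would, in place of code of your own. Each camera call takes 0.05 s, during which the arm holds its last target. There are 200 camera calls.

TASK

Take the canister out of the way of the slanted spindle and stand it upright on a free spot of the desk, at least 15 cm away from the spindle. Then push the big retaining clip sideways into the spindle's groove, from the side where the canister stood, until it snaps fully home, and pull back on the clip with slowly rising force until the orange pointer stands in the green band of the scale, never in the red, holding it there for half a second. Ease off so that the pointer returns, let go with the clip still fully home, and do not disturb the other things on the desk.

Things in the scene. Friction and masses are not known exactly. Their poses are not given: they have to be found in the camera images.
- groove (a point): Middle of the groove on its lower flank (top face of the toothed pulley, 54 mm across), 74 mm above the desk. z along the spindle, up; x level, the way the clip is pushed home; y downhill. Groove 11 mm wide (z 0 to 11), rims bevelled. Core 22 mm across its two flats along x, its entry end round at x -17, its far end square at x +12 mm. Head above the groove 42 mm across, up to z 25 mm. The point moves with the carriage.
- stand: Fixed stand, aluminium base 110x130 mm and 15 mm high, origin under the middle of the base; its slanted parts reach 60 mm up and 65 mm to either side. It carries the spindle on a sprung blue carriage; the spindle leans 30 degrees from vertical to the stand's -x. The clip goes on along the stand's +y, from its -y side.
- spindle (a joint): Travel (m) of the carriage and its orange pointer along the white scale on the stand's near side, towards -x of the groove (the way the clip is pulled off). 0 at rest on a stop, so pushing the clip on does not move it. Starts to move at 3 N of pull, then 0.25 N more per mm (5 N at 8 mm, 7 N at 16 mm). Green band 0.008 to 0.016, red above, end of travel 0.022.
- clip: Steel retaining clip with a red upright handle, 95 mm long, 48 mm wide, plate 7 mm thick, 0.15 kg, lying flat on the desk, handle up. Origin under its middle; x to the mouth, between two sprung jaws that end 44 mm from the origin; z up. Fully home, its axes are those of groove and clip_seat is at the groove (play of 4 mm along z). Jaws snap over the core at about 8 to 15 N; pulling it off takes about 11 N.
- clip_seat (a point): Point on the underside of the clip that comes to the spindle's axis, 24 mm from the clip's origin towards its mouth. Axes as the clip's.
- clip_handle (a point): Middle of the clip's red handle, 28 mm above the clip's underside, 34 mm from the clip's origin away from the mouth (58 mm from clip_seat). Handle 18 mm thick along the clip's x, 40 mm wide along y, 7 to 43 mm above the underside. With the clip home, 28 mm are free between the handle's front and the spindle's head, so open the fingers only about 10 mm a side there.
- canister: White round canister with a black lid, 40 mm across, 67 mm high, 0.12 kg, standing about 10 cm from the spindle in the way of the clip; origin under its middle. The desk top is z = 0; its near edge lies at x 0.33 m, its right edge at y -0.12 m.
- screen_left (a point): Lower left corner of the big monitor, 140 mm above the desk. The monitor is an obstacle 410 mm high; its lower edge runs from this corner to the right and away from the robot, 5.5 mm further back (+x) for each 10 mm to the right (-y). Keep the gripper and wrist well in front of it.
- timer: Bystander: white digital timer 60x64x18 mm; origin under its middle
- dish: Bystander: round clear dish with lid, 60 mm across, 14 mm high; origin under its middle
- dropper: Bystander: small white bottle with a red cap, 34 mm across, 76 mm high, near the stand; origin under its middle
- bit_block: Bystander: blue block with upright hex bits, 30x70x46 mm, beside the entry side of the stand; origin under its middle, long side along its y
- tip_box: Bystander: blue box of pipette tips with clear lid, 93x122x64 mm; origin under its middle
- slide_box: Bystander: grey box 88x100x34 mm; origin under its middle

How it is judged:
By the outcome, as a careful person would: the job done as asked, in the order asked, and still so for the second after the job is handed in, with the robot touching nothing.
It also fails if it takes over 69 s, if anything falls off the work surface, if the arm or the gripper's body presses on something with over 40 N, if the wrist force passes 120 N, or if a joint passes its speed limit or range.

## Working session

There is one attempt and no reset: what is moved stays moved. The work goes in short steps, Python scripts to look and compute and a tool call to move; the robot and the scene stay as the last step left them, time stands still between calls to the robot, and variables do not carry over. Pictures are saved under pics/ and viewed, at most 14 in all, crops included, and the job is handed in when it is done.

Besides the shell and the picture viewer there is one more tool, called after "Request:" by a JSON object that holds its "op" and its "data". arm_command: Moves the arm, as the interface text tells. Its arguments: {"type":"object","properties":{"steps":{"type":"array"},"jaw":{"type":"number"},"squeeze":{"type":"number"}},"required":["steps"]}

```bash
mkdir -p pics; cat > h.py <<'E'
import numpy as np, cv2
from scipy.spatial.transform import Rotation as R
from bench import bot
def rotm(r):
    r=np.array(r,float)
    return r if r.shape==(3,3) else R.from_quat(r,scalar_first=True).as_matrix()
def rays(p,uv):
    f=200/np.tan(np.radians(p['vfov'])/2)
    d=(np.atleast_2d(uv).astype(float)-[p['cx'],p['cy']])/f
    s=d.copy()
    for _ in range(20): s=d/(1+p['k1']*(s**2).sum(1,keepdims=True))
    return np.c_[s[:,0],-s[:,1],-np.ones(len(s))]
def onplane(p,uv,z):
    d=rays(p,uv)@rotm(p['rotation']).T; o=np.array(p['xyz'])
    return o+d*((z-o[2])/d[:,2])[:,None]
def at(p,uv,depth):
    return np.array(p['xyz'])+(rays(p,uv)*np.atleast_1d(depth)[:,None])@rotm(p['rotation']).T
def cloud(p,dep):
    v,u=np.mgrid[0:400,0:640]
    P=at(p,np.c_[u.ravel(),v.ravel()],dep.ravel()).reshape(400,640,3); P[dep==0]=np.nan
    return P
E
python3 - <<'E'
from h import *
print(bot.read_state())
for n in ("scene","top","wrist"):
    p=bot.camera_params(n); im,d=bot.capture(n); print(n,p)
    cv2.imwrite(f'pics/{n}0.png',im); np.savez(f'{n}0.npz',im=im,d=d,p=p)
E
```

```text
{'t': 0.0, 'q': array([ 1.26939327e+00,  3.00494098e-01,  1.52163468e+00, -8.33572432e-06,
        1.32072097e+00, -6.65613521e-02]), 'joint_velocities': array([ 0.00035689, -0.00264264,  0.00029561,  0.00073645, -0.00276334,
       -0.00121969]), 'tau': array([ 4.47506079e-05, -5.43495262e+01, -3.61812973e+01, -2.50150561e-05,
        3.83946914e-03, -3.36691016e-05]), 'tool_pos': array([127.89391823, 534.68508498, 252.68601685]), 'tool_rot': array([-1.11020346e-04,  1.17150162e-01,  9.93114014e-01, -6.18675521e-04]), 'force': array([ 0.30717145, -0.44055473, -0.49523534]), 'ft_torque': array([ 0.01121425,  0.00546342, -0.02267464]), 'grasp_force': 0.0, 'finger_gap': 1.000862357611273}
scene {'vfov': 49.99389467232295, 'cx': 321.39594953438257, 'cy': 198.90279432200245, 'k1': -0.013719239432156614, 'xyz': array([  77.79500633, -524.38357931,  874.59203632]), 'rotation': array([ 0.86740602,  0.41337827, -0.12370163, -0.24783685])}
top {'vfov': 56.487426146042615, 'cx': 324.33711739690364, 'cy': 203.92616710613666, 'k1': -0.013886144639072099, 'xyz': array([ 464.1937934 ,  226.07343638, 1130.27767454]), 'rotation': array([ 0.7122528 ,  0.03834692, -0.0350025 , -0.70000021])}
wrist {'vfov': 62.898747054059506, 'cx': 319.8579077259858, 'cy': 199.2679319488454, 'k1': -0.05957402422569888, 'xyz': array([ 48.04907784, 554.68624271, 372.50531835]), 'rotation': array([ 0.77478969, -0.12578699, -0.09867484,  0.61167136])}
```

View pics/scene0.png

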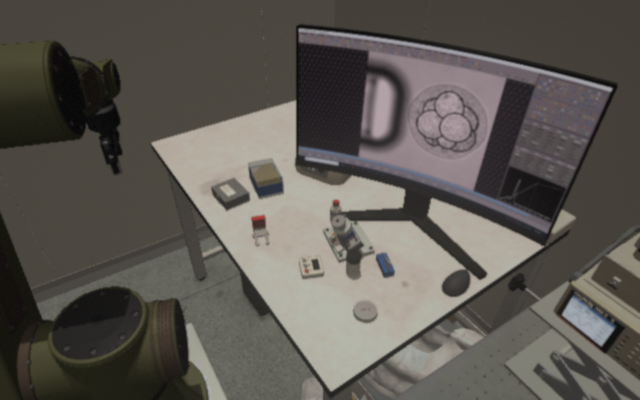

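View pics/top0.png

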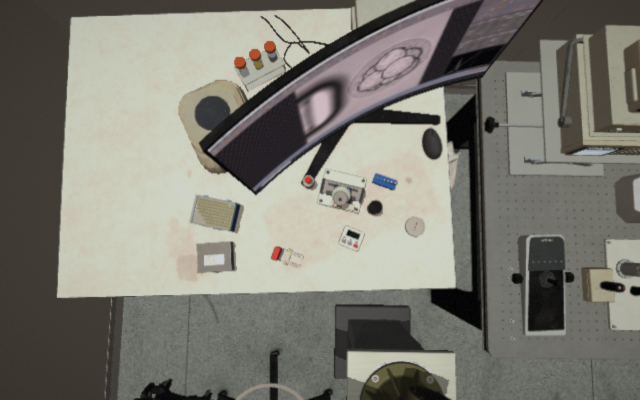

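The scene view shows the clip (260,225), stand (345,235), canister (353,252) and bit block (385,265). In the top view the clip handle is at (277,254), canister lid (375,207), spindle head (342,197), bit block (385,182), dropper (308,182), timer (351,238) and dish (415,226).

```bash
python3 - <<'E'
from h import *
z=np.load('top0.npz',allow_pickle=True); im,d,p=z['im'],z['d'],z['p'].item()
c=im[165:275,180:440]; cv2.imwrite('pics/topcrop.png',cv2.resize(c,None,fx=3,fy=3,interpolation=cv2.INTER_CUBIC))
P=cloud(p,d)
print('desk z',np.nanmedian(P[270:285,330:400,2]))
for n,u,v in [('can',375,207),('head',342,197),('bits',385,182),('drop',308,182),('timer',351,238),('dish',415,226),('handle',277,254)]:
    print(n,P[v,u].round(1))
H=cv2.cvtColor(im,cv2.COLOR_BGR2HSV)
red=((H[...,0]<8)|(H[...,0]>172))&(H[...,1]>150)&(H[...,2]>90)
n,l,s,ce=cv2.connectedComponentsWithStats(red[165:275,180:440].astype(np.uint8))
for i in range(1,n):
    if s[i,4]>8:print('red',ce[i]+[180,165],s[i])
# regional clusters by height: canister
for n,(u0,u1,v0,v1),(a,b) in [('can',(362,388,195,220),(55,80)),('bits',(368,402,170,195),(20,60)),('stand hi',(320,366,170,215),(80,120)),('drop',(298,318,170,192),(55,85)),('handle',(265,300,240,268),(25,55))]:
    Q=P[v0:v1,u0:u1].reshape(-1,3); Q=Q[(Q[:,2]>a)&(Q[:,2]<b)]
    if len(Q): print(n,len(Q),Q.mean(0).round(1),Q.min(0).round(1),Q.max(0).round(1))
z=np.load('wrist0.npz',allow_pickle=True)
E
```

```text
desk z 1.7043918792378463
can [568.5  86.7  67.6]
head [591.9 182.9  98.4]
bits [648.8  51.1  23.4]
drop [635.9 279.8  78.4]
timer [479.4 151.3  18.5]
dish [518.4 -39.5  17.6]
handle [429.1 367.   41.9]
red [307.5862069  179.44827586] [125  12   6   6  29]
red [275.87837838 252.98648649] [92 82  9 13 74]
can 145 [571.3  86.   67.4] [554.   65.9  56.2] [588.9 103.9  72.4]
bits 128 [653.6  50.1  24.2] [631.4  14.5  20. ] [676.5  87.   50. ]
stand hi 233 [597.9 186.6  92.8] [573.2 162.5  80.1] [628.6 208.  106.9]
drop 56 [644.6 281.   69.7] [635.9 269.4  55.3] [657.5 293.   80.1]
handle 98 [432.9 370.5  41.6] [414.4 357.8  25.3] [452.2 384.6  46.4]
```

View pics/topcrop.png

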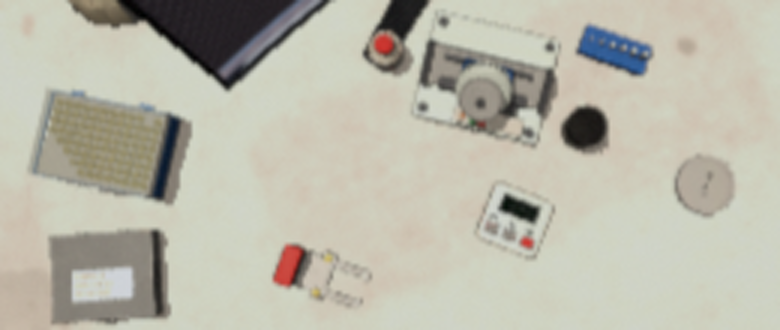

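View pics/wrist0.png

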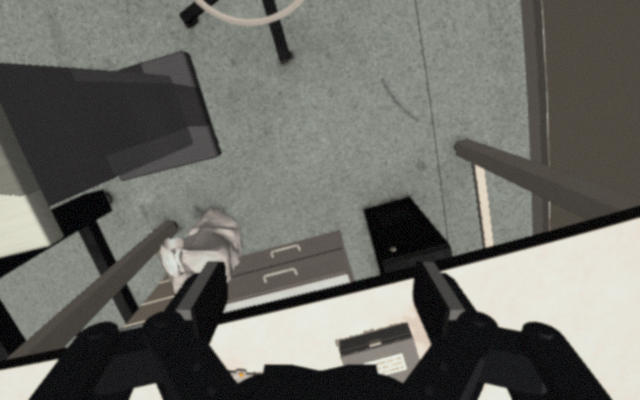

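The crop shows the stand base corners at (437,10), (558,40), (538,145) and (412,112). The clip handle is at (288,265) with jaw tips near (370,273) and (360,300), and the canister lid is at (585,128). The wrist view only shows the slide box and floor.

```bash
cat >> h.py <<'E'
def pose():
    s=bot.read_state(); return np.array(s['tool_pos']),rotm(s['tool_rot'])
def down(az,tilt=None):
    y=np.array([np.cos(az),np.sin(az),0]); z=np.array([0,0,-1.]); return np.c_[np.cross(y,z),y,z]
def plan(pos,Rt,n,p0=None,R0=None):
    if p0 is None: p0,R0=pose()
    w=R.from_matrix(R0.T@Rt).as_rotvec(); Rd=R.from_rotvec(w/n).as_matrix()
    S=sum(np.linalg.matrix_power(Rd,k) for k in range(n))
    t=np.linalg.solve(S,R0.T@(np.array(pos)-p0))/1000
    print(n,'rows travel',t.round(4).tolist(),'|',round(np.linalg.norm(t)*1000,1),'mm rot',(w/n).round(4).tolist())
E
python3 - <<'E'
from h import *
z=np.load('top0.npz',allow_pickle=True); im,d,p=z['im'],z['d'],z['p'].item()
px=lambda a:np.array(a)/3.+[180,165]-1/3
c=onplane(p,px([(437,10),(558,40),(538,145),(412,112)]),15); print('base',c.round(1).tolist(),c.mean(0))
print('edges',[(np.linalg.norm(c[i]-c[i-1]).round(1),np.degrees(np.arctan2(*(c[i]-c[i-1])[1::-1])).round(1)) for i in range(4)])
ys=(c[0]-c[1]+c[3]-c[2]); print('stand yaw',np.degrees(np.arctan2(-ys[0],ys[1])))
print('handle',onplane(p,px([288,265]),43),'tips',onplane(p,px([(370,273),(360,300)]),7).round(1).tolist())
print('screen',onplane(p,px([(228,85)]),140))
print('can',onplane(p,px([(585,128)]),67),'head',onplane(p,px([(484,99)]),94))
print('bits',onplane(p,px([(583,27),(651,45),(645,74),(578,57)]),23).round(1).tolist())
plan([571,86,180],down(.2),16)
E
```

```text
base [[690.2, 231.3, 15.0], [661.5, 108.4, 15.0], [554.7, 127.8, 15.0], [585.8, 254.6, 15.0]] [623.05025743 180.52223072  15.        ]
edges [(np.float64(107.1), np.float64(-12.6)), (np.float64(126.2), np.float64(-103.2)), (np.float64(108.6), np.float64(169.7)), (np.float64(130.5), np.float64(76.2))]
stand yaw -13.47194998476314
handle [[431.94681322 370.79298798  43.        ]] tips [[424.4, 293.5, 7.0], [397.6, 302.8, 7.0]]
screen [[593.62459272 416.58504309 140.        ]]
can [[567.54269439  87.59445928  67.        ]] head [[590.51707033 185.5420224   94.        ]]
bits [[673.8, 84.2, 23.0], [656.6, 15.9, 23.0], [627.1, 22.0, 23.0], [643.2, 89.1, 23.0]]
16 rows travel [-0.0416, -0.001, 0.0046] | 41.9 mm rot [-0.0, 0.0, 0.071]
```

Request:
{"op": "arm_command", "data": {"steps": [{"travel":[-0.0416,-0.001,0.0046],"delta_rot":[0,0,0.071]},{"travel":[-0.0416,-0.001,0.0046],"delta_rot":[0,0,0.071]},{"travel":[-0.0416,-0.001,0.0046],"delta_rot":[0,0,0.071]},{"travel":[-0.0416,-0.001,0.0046],"delta_rot":[0,0,0.071]},{"travel":[-0.0416,-0.001,0.0046],"delta_rot":[0,0,0.071]},{"travel":[-0.0416,-0.001,0.0046],"delta_rot":[0,0,0.071]},{"travel":[-0.0416,-0.001,0.0046],"delta_rot":[0,0,0.071]},{"travel":[-0.0416,-0.001,0.0046],"delta_rot":[0,0,0.071]},{"travel":[-0.0416,-0.001,0.0046],"delta_rot":[0,0,0.071]},{"travel":[-0.0416,-0.001,0.0046],"delta_rot":[0,0,0.071]},{"travel":[-0.0416,-0.001,0.0046],"delta_rot":[0,0,0.071]},{"travel":[-0.0416,-0.001,0.0046],"delta_rot":[0,0,0.071]},{"travel":[-0.0416,-0.001,0.0046],"delta_rot":[0,0,0.071]},{"travel":[-0.0416,-0.001,0.0046],"delta_rot":[0,0,0.071]},{"travel":[-0.0416,-0.001,0.0046],"delta_rot":[0,0,0.071]},{"travel":[-0.0416,-0.001,0.0046],"delta_rot":[0,0,0.071]},{"travel":[0,0,0],"delta_rot":[0,0,0]}], "jaw": 0.7, "squeeze": 25}}

```text
t: 2.28
tool_pos: [571.5, 84.0, 179.0]
tool_rot: [-0.0, 0.634, 0.773, -0.0]
force: [-0.3, 0.4, -0.1]
finger_gap: 0.702
grasp_force: 0.0
```

```bash
python3 - <<'E'
from h import *
s=bot.read_state();print(s['q'].round(3),s['tool_pos'],s['finger_gap'])
p=bot.camera_params('wrist'); im,d=bot.capture('wrist'); cv2.imwrite('pics/w1.png',im); np.savez('w1.npz',im=im,d=d,p=p)
print(p['xyz'])
P=cloud(p,d); m=(P[...,2]>60)&(P[...,2]<75)&(P[...,0]>530)&(P[...,0]<610)&(P[...,1]>50)&(P[...,1]<125)
Q=P[m]; print(len(Q),Q.mean(0),Q.min(0),Q.max(0))
plan([569,87,45],down(.2),6)
E
```

```text
[ 0.083  0.43   1.523 -0.     1.189 -0.113] [571.48976375  84.01559334 178.99407924] 0.7020120639014515
[554.86278057 164.64125413 298.72744568]
2000 [569.39781672  88.67634186  66.14317135] [550.15529962  68.32808355  60.04401418] [589.37302715 106.9567305   68.54352749]
6 rows travel [0.0003, -0.0003, 0.0224] | 22.4 mm rot [-0.0001, -0.0, -0.0002]
```

View pics/w1.png

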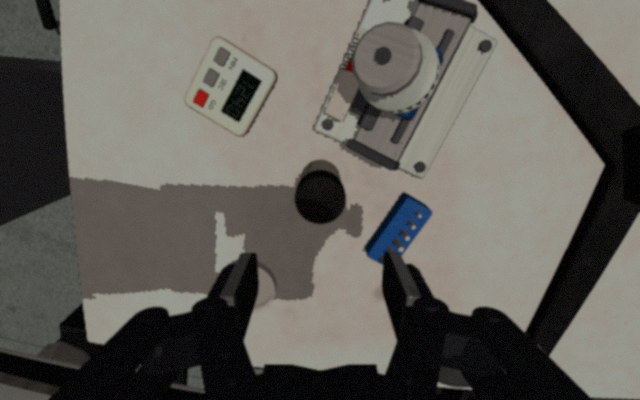

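The wrist view shows the canister lid at (320,197), spindle head at (390,58), bit block at (398,228) and timer at (231,87). The canister is central between the fingers.

Request:
{"op": "arm_command", "data": {"steps": [{"travel":[0.0038,-0.0013,0.02],"delta_rot":[0,0,0]},{"travel":[0,0,0.024],"delta_rot":[0,0,0]},{"travel":[0,0,0.024],"delta_rot":[0,0,0]},{"travel":[0,0,0.024],"delta_rot":[0,0,0]},{"travel":[0,0,0.022],"delta_rot":[0,0,0]},{"travel":[0,0,0.02],"delta_rot":[0,0,0]},{"travel":[0,0,0],"delta_rot":[0,0,0]}]}}

```text
t: 3.2
tool_pos: [568.5, 90.3, 44.4]
tool_rot: [-0.001, 0.633, 0.774, -0.001]
force: [0.2, 0.1, -0.2]
finger_gap: 0.706
grasp_force: 0.0
```

Request:
{"op": "arm_command", "data": {"steps": [{"travel":[0,0,0],"delta_rot":[0,0,0]},{"travel":[0,0,0],"delta_rot":[0,0,0]},{"travel":[0,0,0],"delta_rot":[0,0,0]},{"travel":[0,0,0],"delta_rot":[0,0,0]},{"travel":[0,0,0],"delta_rot":[0,0,0]},{"travel":[0,0,0],"delta_rot":[0,0,0]}], "jaw": 0.3, "squeeze": 30}}

```text
t: 3.95
tool_pos: [569.7, 89.9, 46.6]
tool_rot: [0.001, 0.633, 0.774, 0.001]
force: [-0.8, 0.8, 6.9]
finger_gap: 0.455
grasp_force: 30.5
```

```bash
python3 - <<'E'
from h import *
p0,R0=pose(); az=np.arctan2(R0[1,1],R0[0,1]); print(az)
plan([430,15,p0[2]+70],down(az),6,p0+[0,0,70],R0)
# spindle from w1: head points above z 85
z=np.load('w1.npz',allow_pickle=True); d,p=z['d'],z['p'].item(); P=cloud(p,d)
m=(P[...,2]>82)&(P[...,0]>560)&(P[...,0]<640)&(P[...,1]>150)&(P[...,1]<225); Q=P[m]
print(len(Q)); n=None
for _ in range(8):
    c=Q.mean(0); n=np.linalg.svd(Q-c)[2][2]; n*=np.sign(n[2]); r=abs((Q-c)@n); 
    Q=Q[r<max(1.5,np.percentile(r,90))]
print('head plane',len(Q),Q.mean(0),n,'tilt',np.degrees(np.arccos(n[2])),'az',np.degrees(np.arctan2(n[1],n[0])))
print(p and onplane(p,[(390,58),(383,56)],95.6))
E
```

```text
0.19994992711726373
6 rows travel [-0.0076, -0.0253, -0.0] | 26.4 mm rot [0.0003, 0.0, -0.0]
4626
head plane 2938 [587.35662408 190.94295508  95.04782392] [-0.46782131  0.09908252  0.8782516 ] tilt 28.567830750381177 az 168.04171845174142
[[590.8191357  190.85399487  95.6       ]
 [586.5660782  191.07527043  95.6       ]]
```

Request:
{"op": "arm_command", "data": {"steps": [{"travel":[0,0,-0.015],"delta_rot":[0,0,0]},{"travel":[0,0,-0.025],"delta_rot":[0,0,0]},{"travel":[0,0,-0.03],"delta_rot":[0,0,0]},{"travel":[-0.004,-0.013,0],"delta_rot":[0,0,0]},{"travel":[-0.0076,-0.0253,0],"delta_rot":[0,0,0]},{"travel":[-0.0076,-0.0253,0],"delta_rot":[0,0,0]},{"travel":[-0.0076,-0.0253,0],"delta_rot":[0,0,0]},{"travel":[-0.0076,-0.0253,0],"delta_rot":[0,0,0]},{"travel":[-0.0076,-0.0253,0],"delta_rot":[0,0,0]},{"travel":[-0.0036,-0.012,0],"delta_rot":[0,0,0]},{"travel":[0,0,0.02],"delta_rot":[0,0,0]},{"travel":[0,0,0.02],"delta_rot":[0,0,0]},{"travel":[0,0,0.015],"delta_rot":[0,0,0]},{"travel":[0,0,0.009],"delta_rot":[0,0,0]},{"travel":[0,0,0.003],"delta_rot":[0,0,0]},{"travel":[0,0,0],"delta_rot":[0,0,0]},{"travel":[0,0,0],"delta_rot":[0,0,0]}]}}

```text
t: 6.08
tool_pos: [430.1, 15.0, 49.1]
tool_rot: [0.0, 0.633, 0.774, 0.0]
force: [-0.4, 1.0, -1.2]
finger_gap: 0.458
grasp_force: 30.6
```

Request:
{"op": "arm_command", "data": {"steps": [{"travel":[0,0,0.0015],"delta_rot":[0,0,0]},{"travel":[0,0,0.001],"delta_rot":[0,0,0]},{"travel":[0,0,0],"delta_rot":[0,0,0]}]}}

```text
t: 6.45
tool_pos: [430.0, 14.9, 46.6]
tool_rot: [0.0, 0.633, 0.774, 0.0]
force: [-1.4, -0.2, 4.7]
finger_gap: 0.449
grasp_force: 30.9
```

Request:
{"op": "arm_command", "data": {"steps": [{"travel":[0,0,0],"delta_rot":[0,0,0]},{"travel":[0,0,0],"delta_rot":[0,0,0]},{"travel":[0,0,-0.005],"delta_rot":[0,0,0]},{"travel":[0,0,-0.02],"delta_rot":[0,0,0]},{"travel":[0,0,-0.03],"delta_rot":[0,0,0]},{"travel":[0,0,-0.04],"delta_rot":[0,0,0]},{"travel":[0,0,-0.04],"delta_rot":[0,0,0]},{"travel":[0,0,-0.03],"delta_rot":[0,0,0]},{"travel":[0,0,0],"delta_rot":[0,0,0]}], "jaw": 0.7}}

```text
t: 7.58
tool_pos: [430.5, 14.9, 213.3]
tool_rot: [0.002, 0.633, 0.774, 0.001]
force: [-0.1, 0.0, -0.4]
finger_gap: 0.702
grasp_force: 0.0
```

```bash
python3 - <<'E'
from h import *
print(pose()[0])
plan([435,365,170],down(1.29),12)
E
```

```text
[430.50848113  14.94008101 213.33217601]
12 rows travel [0.0232, 0.02, 0.0036] | 30.9 mm rot [0.0003, 0.0003, -0.0908]
```

Request:
{"op": "arm_command", "data": {"steps": [{"travel":[0.0232,0.02,0.0036],"delta_rot":[0,0,-0.0908]},{"travel":[0.0232,0.02,0.0036],"delta_rot":[0,0,-0.0908]},{"travel":[0.0232,0.02,0.0036],"delta_rot":[0,0,-0.0908]},{"travel":[0.0232,0.02,0.0036],"delta_rot":[0,0,-0.0908]},{"travel":[0.0232,0.02,0.0036],"delta_rot":[0,0,-0.0908]},{"travel":[0.0232,0.02,0.0036],"delta_rot":[0,0,-0.0908]},{"travel":[0.0232,0.02,0.0036],"delta_rot":[0,0,-0.0908]},{"travel":[0.0232,0.02,0.0036],"delta_rot":[0,0,-0.0908]},{"travel":[0.0232,0.02,0.0036],"delta_rot":[0,0,-0.0908]},{"travel":[0.0232,0.02,0.0036],"delta_rot":[0,0,-0.0908]},{"travel":[0.0232,0.02,0.0036],"delta_rot":[0,0,-0.0908]},{"travel":[0.0232,0.02,0.0036],"delta_rot":[0,0,-0.0908]},{"travel":[0,0,0],"delta_rot":[0,0,0]}], "jaw": 0.6}}

```text
t: 9.2
tool_pos: [432.7, 365.7, 166.6]
tool_rot: [-0.001, 0.139, 0.99, -0.001]
force: [0.3, -0.7, 0.7]
finger_gap: 0.595
grasp_force: 0.0
```

```bash
python3 - <<'E'
from h import *
print(bot.read_state()['q'].round(3),pose()[0])
p=bot.camera_params('wrist'); im,d=bot.capture('wrist'); cv2.imwrite('pics/w2.png',im); np.savez('w2.npz',im=im,d=d,p=p)
im,d=bot.capture('top'); np.savez('top1.npz',im=im,d=d)
E
```

```text
[ 0.637  0.421  1.567  0.     1.155 -0.656] [432.74407776 365.70304482 166.60250425]
```

View pics/w2.png

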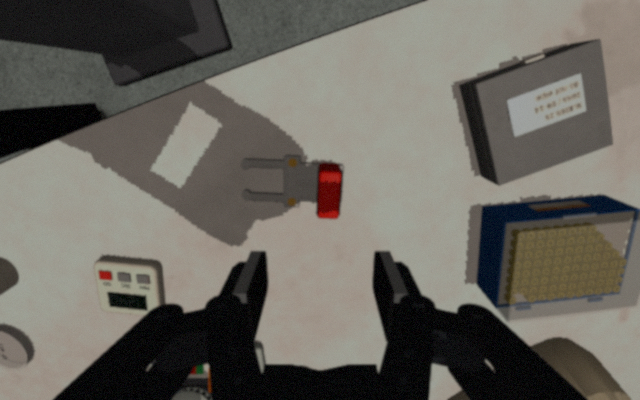

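The wrist view shows the handle at (329,190), jaw tips at (244,163) and (244,196), and hinge dots at (292,160) and (290,202). The clip is aligned within a few degrees of the image axes.

```bash
python3 - <<'E'
from h import *
z=np.load('w2.npz',allow_pickle=True); im,d,p=z['im'],z['d'],z['p'].item(); P=cloud(p,d)
H=cv2.cvtColor(im,cv2.COLOR_BGR2HSV); red=((H[...,0]<10)|(H[...,0]>170))&(H[...,1]>120)
sub=np.zeros_like(red); sub[150:230,305:355]=1; m=red&sub&(P[...,2]>39)
v,u=np.nonzero(m); X=onplane(p,np.c_[u,v],43)[:,:2]
r=cv2.minAreaRect(X.astype(np.float32)); print('handle rect',r,np.nanmedian(P[m][:,2]))
t=onplane(p,[(244,163),(244,196)],7); b=onplane(p,[(292,160),(290,202)],8)
print(t.round(1).tolist(),b.round(1).tolist(),np.linalg.norm(t[0]-t[1]))
h=np.array(r[0]); 
for q in (t.mean(0),b.mean(0)): e=q[:2]-h; print('clipx az',np.degrees(np.arctan2(e[1],e[0])),np.linalg.norm(e))
g=b[1]-b[0];print('perp az',np.degrees(np.arctan2(g[1],g[0])))
g=t[1]-t[0];print('perp az',np.degrees(np.arctan2(g[1],g[0])))
E
```

```text
handle rect ((429.66754150390625, 374.0863342285156), (17.829021453857422, 38.68337631225586), 71.32569885253906) 41.955959579122165
[[392.7, 308.8, 7.0], [421.2, 298.5, 7.0]] [[401.6, 350.1, 8.0], [437.7, 336.8, 8.0]] 30.289245946191773
clipx az -107.89478741694701 74.0220992559542
clipx az -108.17353665203181 32.24830018183387
perp az -20.111356806277264
perp az -20.014093955913314
```

```bash
python3 - <<'E'
from h import *
plan([430,373.5,34],down(1.248),7)
E
```

```text
7 rows travel [0.0009, 0.0011, 0.019] | 19.1 mm rot [-0.0001, -0.0001, 0.0059]
```

Request:
{"op": "arm_command", "data": {"steps": [{"travel":[0.0032,0.004,0.012],"delta_rot":[0,0,0.0207]},{"travel":[0.0032,0.004,0.02],"delta_rot":[0,0,0.0207]},{"travel":[0,0,0.025],"delta_rot":[0,0,0]},{"travel":[0,0,0.025],"delta_rot":[0,0,0]},{"travel":[0,0,0.025],"delta_rot":[0,0,0]},{"travel":[0,0,0.018],"delta_rot":[0,0,0]},{"travel":[0,0,0.008],"delta_rot":[0,0,0]},{"travel":[0,0,0],"delta_rot":[0,0,0]},{"travel":[0,0,0],"delta_rot":[0,0,0]}]}}

```text
t: 10.42
tool_pos: [430.6, 374.4, 35.8]
tool_rot: [0.0, 0.161, 0.987, 0.0]
force: [0.5, 0.1, -0.2]
finger_gap: 0.601
grasp_force: 0.0
```

Request:
{"op": "arm_command", "data": {"steps": [{"travel":[0,0,0],"delta_rot":[0,0,0]},{"travel":[0,0,0],"delta_rot":[0,0,0]},{"travel":[0,0,0],"delta_rot":[0,0,0]},{"travel":[0,0,0],"delta_rot":[0,0,0]},{"travel":[0,0,0],"delta_rot":[0,0,0]},{"travel":[0,0,0],"delta_rot":[0,0,0]},{"travel":[0,0,0],"delta_rot":[0,0,0]}], "jaw": 0.1, "squeeze": 70}}

```text
t: 11.3
tool_pos: [430.5, 374.5, 35.6]
tool_rot: [0.0, 0.161, 0.987, 0.0]
force: [-1.4, -0.4, 5.6]
finger_gap: 0.198
grasp_force: 69.3
```

```bash
python3 - <<'E'
from h import *
p0,R0=pose(); az=np.arctan2(R0[1,1],R0[0,1])
plan([585,185,225],R0@R.from_rotvec([0,0,.15]).as_matrix(),8,p0+[0,0,120],R0)
E
```

```text
8 rows travel [-0.0269, -0.0146, -0.0087] | 31.8 mm rot [0.0, -0.0, 0.0187]
```

Request:
{"op": "arm_command", "data": {"steps": [{"travel":[0,0,-0.015],"delta_rot":[0,0,0]},{"travel":[0,0,-0.03],"delta_rot":[0,0,0]},{"travel":[0,0,-0.035],"delta_rot":[0,0,0]},{"travel":[0,0,-0.04],"delta_rot":[0,0,0]},{"travel":[-0.0269,-0.0146,-0.0087],"delta_rot":[0,0,0.0187]},{"travel":[-0.0269,-0.0146,-0.0087],"delta_rot":[0,0,0.0187]},{"travel":[-0.0269,-0.0146,-0.0087],"delta_rot":[0,0,0.0187]},{"travel":[-0.0269,-0.0146,-0.0087],"delta_rot":[0,0,0.0187]},{"travel":[-0.0269,-0.0146,-0.0087],"delta_rot":[0,0,0.0187]},{"travel":[-0.0269,-0.0146,-0.0087],"delta_rot":[0,0,0.0187]},{"travel":[-0.0269,-0.0146,-0.0087],"delta_rot":[0,0,0.0187]},{"travel":[-0.0269,-0.0146,-0.0087],"delta_rot":[0,0,0.0187]},{"travel":[0,0,0],"delta_rot":[0,0,0]},{"travel":[0,0,0],"delta_rot":[0,0,0]}]}}

```text
t: 13.05
tool_pos: [584.6, 185.2, 224.7]
tool_rot: [-0.0, 0.234, 0.972, -0.0]
force: [-0.2, 0.9, -1.5]
finger_gap: 0.199
grasp_force: 68.5
```

```bash
python3 - <<'E'
from h import *
print(bot.read_state()['q'].round(3),pose()[0])
p=bot.camera_params('wrist'); im,d=bot.capture('wrist'); cv2.imwrite('pics/w3.png',im); np.savez('w3.npz',im=im,d=d,p=p)
P=cloud(p,d)
def plane(Q):
    for _ in range(15):
        c=np.median(Q,0); n=np.linalg.svd(Q-Q.mean(0))[2][2]; n*=np.sign(n[2]); r=abs((Q-Q.mean(0))@n); Q=Q[r<max(1.2,np.percentile(r,90))]
    return Q,n
m=(P[...,2]>84)&(P[...,2]<110)&(P[...,0]>550)&(P[...,0]<640)&(P[...,1]>145)&(P[...,1]<230); Q,n=plane(P[m])
print(len(Q),Q.mean(0).round(1),n,np.degrees(np.arctan2(n[1],n[0])),Q.min(0),Q.max(0))
# clip underside/ desk check
m=(P[...,0]>500)&(P[...,1]<110)&(P[...,2]<8); print('desk',np.nanmedian(P[m][:,2]))
E
```

```text
[ 0.247  0.464  1.364  0.     1.315 -0.852] [584.57544663 185.17830351 224.66185036]
1504 [587.2 191.1  95.1] [-0.48410531  0.11272116  0.86771884] 166.89255403177498 [570.30907742 171.43114205  84.60614106] [604.75865704 210.60725856 104.45440663]
desk 0.32415222249790077
```

View pics/w3.png

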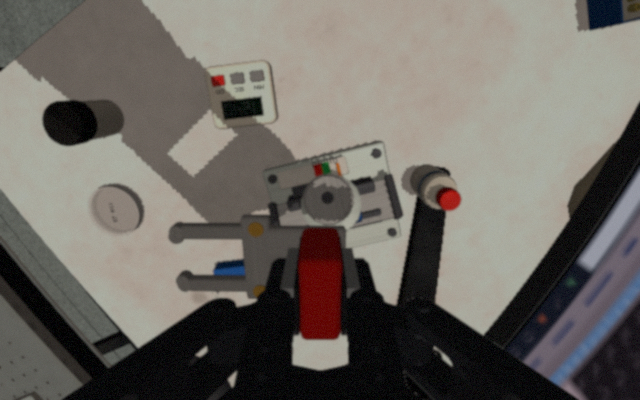

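The view shows the spindle head with its dark centre at (327,198), base screws at (272,180) and (376,153), jaw tips at (178,233) and (188,281), and hinge dots at (256,229) and (258,291). The red handle is held between the fingers at (320,285).

```bash
cat >> h.py <<'E'
yaw=np.radians(-13.); H=np.array([587.2,191.1,95.3])
gz=np.array([-.5*np.cos(yaw),-.5*np.sin(yaw),.75**.5]); gx=np.array([-np.sin(yaw),np.cos(yaw),0]); gy=np.cross(gz,gx)
G=H-25*gz; RG=np.c_[gx,gy,gz]; RT=np.c_[-gy,-gx,-gz]
def ing():
    p,Rr=pose(); print('TCP in groove',(RG.T@(p-G)).round(1),'rot err(tool)',R.from_matrix(RT.T@Rr).as_rotvec().round(3))
E
python3 - <<'E'
from h import *
z=np.load('w3.npz',allow_pickle=True); p=z['p'].item()
print('hole',onplane(p,[(327,198)],95.6))
a=onplane(p,[(272,180),(376,153)],15); e=a[1]-a[0]; print('edge',np.linalg.norm(e),'yaw',np.degrees(np.arctan2(-e[0],e[1])))
z1=np.load('w1.npz',allow_pickle=True); a=onplane(z1['p'].item(),[(334,124),(419,167),(486,46)],15); print(a.round(1).tolist())
for i,j in((0,1),(1,2)): e=a[j]-a[i]; print(np.linalg.norm(e),np.degrees(np.arctan2(e[1],e[0])))
p0,R0=pose(); t=onplane(p,[(178,233),(188,281),(256,229),(258,291)],p0[2]-28.6)
print('clip in tool',((t-p0)@R0).round(1).tolist())
print('G',G)
plan([500,110,225],R0,5)
az=np.arctan2(R0[1,1],R0[0,1]); azt=np.arctan2(-gx[1],-gx[0]); print('turn about tool z',(az-azt))
R1=down(azt); plan(G-118*gx+90*gz,RT,5,np.array([500,90,225.]),R1)
E
```

```text
hole [[586.68768586 191.03494727  95.6       ]]
edge 110.68792683586634 yaw -12.147738192437188
[[571.6, 140.6, 15.0], [653.6, 118.9, 15.0], [679.6, 227.0, 15.0]]
84.84040929822235 -14.792980021797034
111.1241316592475 76.46654485211205
clip in tool [[15.0, -70.9, 28.6], [-12.8, -69.6, 28.6], [17.3, -31.3, 28.6], [-18.6, -32.6, 28.6]]
G [599.37962581 188.28811182  73.64936491]
5 rows travel [0.0082, -0.0211, -0.0001] | 22.7 mm rot [0.0, 0.0, 0.0]
turn about tool z 2.8971108198827817
5 rows travel [0.0028, -0.0, 0.0158] | 16.0 mm rot [0.0, 0.1047, -0.0]
```

Request:
{"op": "arm_command", "data": {"steps": [{"travel":[0.0082,-0.0211,0],"delta_rot":[0,0,0]},{"travel":[0.0082,-0.0211,0],"delta_rot":[0,0,0]},{"travel":[0.0082,-0.0211,0],"delta_rot":[0,0,0]},{"travel":[0.0082,-0.0211,0],"delta_rot":[0,0,0]},{"travel":[0.0082,-0.0211,0],"delta_rot":[0,0,0]},{"travel":[0,0,0],"delta_rot":[0,0,0.1525]},{"travel":[0,0,0],"delta_rot":[0,0,0.1525]},{"travel":[0,0,0],"delta_rot":[0,0,0.1525]},{"travel":[0,0,0],"delta_rot":[0,0,0.1525]},{"travel":[0,0,0],"delta_rot":[0,0,0.1525]},{"travel":[0,0,0],"delta_rot":[0,0,0.1525]},{"travel":[0,0,0],"delta_rot":[0,0,0.1525]},{"travel":[0,0,0],"delta_rot":[0,0,0.1525]},{"travel":[0,0,0],"delta_rot":[0,0,0.1525]},{"travel":[0,0,0],"delta_rot":[0,0,0.1525]}]}}

```text
t: 14.98
tool_pos: [500.0, 110.3, 224.6]
tool_rot: [-0.0, 0.842, 0.54, -0.0]
force: [-0.5, 0.4, -1.4]
finger_gap: 0.197
grasp_force: 68.6
```

Request:
{"op": "arm_command", "data": {"steps": [{"travel":[0,0,0],"delta_rot":[0,0,0.1525]},{"travel":[0,0,0],"delta_rot":[0,0,0.1525]},{"travel":[0,0,0],"delta_rot":[0,0,0.1525]},{"travel":[0,0,0],"delta_rot":[0,0,0.1525]},{"travel":[0,0,0],"delta_rot":[0,0,0.1525]},{"travel":[0,0,0],"delta_rot":[0,0,0.1525]},{"travel":[0,0,0],"delta_rot":[0,0,0.1525]},{"travel":[0,0,0],"delta_rot":[0,0,0.1525]},{"travel":[0,0,0],"delta_rot":[0,0,0.1525]},{"travel":[0,0,0],"delta_rot":[0,0,0]}]}}

```text
t: 16.23
tool_pos: [500.1, 110.2, 224.6]
tool_rot: [0.0, 0.994, -0.113, -0.0]
force: [-0.1, -0.0, -1.7]
finger_gap: 0.204
grasp_force: 68.6
```

```bash
python3 - <<'E'
from h import *
print(bot.read_state()['q'].round(3),pose()[0]); ing()
plan(G-118*gx+100*gz,RT,6)
E
```

```text
[0.145 0.242 1.664 0.    1.236 1.942] [500.14395691 110.1755282  224.56571948]
TCP in groove [-98.4  -6.9 170.3] rot err(tool) [ 0.    -0.524 -0.001]
6 rows travel [0.0024, 0.0033, 0.0116] | 12.3 mm rot [-0.0, 0.0873, 0.0001]
```

Request:
{"op": "arm_command", "data": {"steps": [{"travel":[0.0024,0.0033,0.0116],"delta_rot":[0,0.0873,0]},{"travel":[0.0024,0.0033,0.0116],"delta_rot":[0,0.0873,0]},{"travel":[0.0024,0.0033,0.0116],"delta_rot":[0,0.0873,0]},{"travel":[0.0024,0.0033,0.0116],"delta_rot":[0,0.0873,0]},{"travel":[0.0024,0.0033,0.0116],"delta_rot":[0,0.0873,0]},{"travel":[0.0024,0.0033,0.0116],"delta_rot":[0,0.0873,0]},{"travel":[0,0,0.02],"delta_rot":[0,0,0]},{"travel":[0,0,0.02],"delta_rot":[0,0,0]},{"travel":[0,0,0.015],"delta_rot":[0,0,0]},{"travel":[0,0,0.007],"delta_rot":[0,0,0]},{"travel":[0,0,0],"delta_rot":[0,0,0]},{"travel":[0,0,0],"delta_rot":[0,0,0]}]}}

```text
t: 17.73
tool_pos: [554.4, 76.8, 107.3]
tool_rot: [0.029, 0.96, -0.11, 0.258]
force: [-0.4, 0.8, -1.7]
finger_gap: 0.202
grasp_force: 68.7
```

```bash
python3 - <<'E'
from h import *
s=bot.read_state(); print(s['q'].round(3),s['force'],s['ft_torque']); ing()
p=bot.camera_params('wrist'); im,d=bot.capture('wrist'); cv2.imwrite('pics/w4.png',im); np.savez('w4.npz',im=im,d=d,p=p)
P=(cloud(p,d)-G)@RG
m=(abs(P[...,2]-25)<4)&(np.hypot(P[...,0],P[...,1])<27); Q=P[m]; 
print('head pts',len(Q),Q.mean(0),Q.min(0),Q.max(0))
m=(P[...,2]>-5)&(P[...,2]<16)&(P[...,0]<-35)&(P[...,0]>-105)&(abs(P[...,1])<30); Q=P[m]; print('clip pts',len(Q),np.median(Q,0),Q.min(0),Q.max(0))
E
```

```text
[ 0.145  0.34   1.936 -0.471  0.413  2.334] [-0.40993374  0.75391654 -1.68494183] [ 0.0897723   0.35229346 -0.06482075]
TCP in groove [-118.7   -0.6   38.5] rot err(tool) [-0.     0.001  0.001]
head pts 4586 [-2.82281444 -1.4477485  24.56788639] [-21.58861806 -20.34945175  21.00986151] [20.18505111 21.37710031 27.79943729]
clip pts 5216 [-79.84251457  -5.87793825   9.57829653] [-104.97092343  -21.64415693    2.93098165] [-40.7632462   26.48552704  13.06650395]
```

View pics/w4.png

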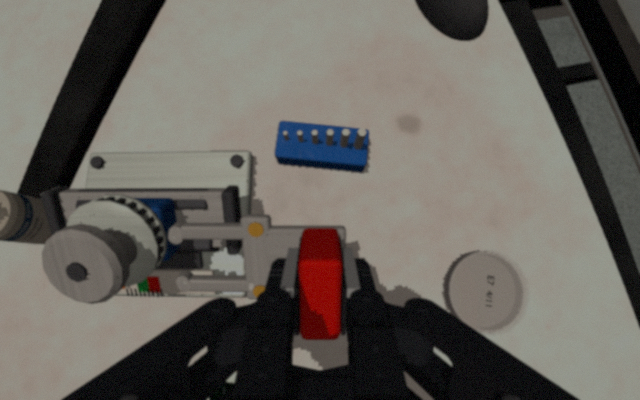

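The wrist view shows the jaw tips at (175,233) and (185,283), hinge dots at (256,229) and (259,291), and the head centre at (76,271). The jaws are level with the groove between pulley and head.

```bash
python3 - <<'E'
from h import *
z=np.load('w4.npz',allow_pickle=True); im,d,p=z['im'],z['d'],z['p'].item()
o=RG.T@(np.array(p['xyz'])-G); D=rays(p,[(175,233),(185,283),(256,229),(259,291)])@rotm(p['rotation']).T@RG
print((o+D*((9.6-o[2])/D[:,2])[:,None]).round(1).tolist())
P=(cloud(p,d)-G)@RG
for x0 in (-52,-58,-64,-70,-80,-85):
    m=(abs(P[...,0]-x0)<2)&(P[...,2]>5)&(P[...,2]<13)&(abs(P[...,1])<30); y=np.sort(P[m][:,1]); 
    gap=np.argmax(np.diff(y)); print(x0,y.min().round(1),y[gap].round(1),y[gap+1].round(1),y.max().round(1),np.median(P[m][:,2]).round(1))
E
```

```text
[[-44.8, -12.7, 9.6], [-45.9, 16.5, 9.6], [-86.2, -15.1, 9.6], [-85.4, 21.0, 9.6]]
-52 -17.0 -9.7 13.8 22.3 9.5
-58 -16.5 -9.6 13.8 22.2 9.4
-64 -16.8 -9.6 13.8 21.8 9.4
-70 -16.7 -8.9 13.6 21.7 9.5
-80 -21.2 25.4 25.9 26.0 9.6
-85 -21.6 23.7 25.0 25.5 9.9
```

Request:
{"op": "arm_command", "data": {"steps": [{"travel":[0.0018,-0.003,0.0007],"delta_rot":[0,0,0]},{"travel":[0,-0.006,0],"delta_rot":[0,0,0]},{"travel":[0,-0.006,0],"delta_rot":[0,0,0]},{"travel":[0,-0.004,0],"delta_rot":[0,0,0]},{"travel":[0,-0.003,0],"delta_rot":[0,0,0]},{"travel":[0,0,0],"delta_rot":[0,0,0]}]}}

```text
t: 18.52
tool_pos: [561.2, 97.9, 107.1]
tool_rot: [0.029, 0.96, -0.11, 0.257]
force: [0.7, 0.2, -1.3]
finger_gap: 0.2
grasp_force: 68.7
```

```bash
python3 - <<'E'
from h import *
s=bot.read_state(); print('F groove',(RG.T@s['force']).round(2)); ing()
E
```

```text
F groove [ 0.39  0.09 -1.46]
TCP in groove [-96.6  -2.1  37.4] rot err(tool) [-0.     0.     0.001]
```

Request:
{"op": "arm_command", "data": {"steps": [{"travel":[0,-0.002,0],"delta_rot":[0,0,0]},{"travel":[0,-0.002,0],"delta_rot":[0,0,0]},{"travel":[0,-0.002,0],"delta_rot":[0,0,0]},{"travel":[0,-0.002,0],"delta_rot":[0,0,0]},{"travel":[0,0,0],"delta_rot":[0,0,0]}]}}

```text
t: 19.15
tool_pos: [563.0, 105.7, 107.1]
tool_rot: [0.029, 0.96, -0.11, 0.257]
force: [0.1, 0.1, -2.2]
finger_gap: 0.198
grasp_force: 68.7
```

```bash
python3 - <<'E'
from h import *
s=bot.read_state(); print('F groove',(RG.T@s['force']).round(2)); ing()
E
```

```text
F groove [ 0.09  1.02 -1.92]
TCP in groove [-88.7  -2.2  37.4] rot err(tool) [-0.001  0.     0.001]
```

Request:
{"op": "arm_command", "data": {"steps": [{"travel":[0,-0.002,0],"delta_rot":[0,0,0]},{"travel":[0,-0.002,0],"delta_rot":[0,0,0]},{"travel":[0,-0.002,0],"delta_rot":[0,0,0]},{"travel":[0,-0.002,0],"delta_rot":[0,0,0]},{"travel":[0,-0.002,0],"delta_rot":[0,0,0]}]}}

```text
t: 19.77
tool_pos: [565.3, 115.0, 107.1]
tool_rot: [0.03, 0.96, -0.11, 0.257]
force: [0.5, -3.9, -0.7]
finger_gap: 0.195
grasp_force: 68.8
```

Request:
{"op": "arm_command", "data": {"steps": [{"travel":[0,-0.002,0],"delta_rot":[0,0,0]},{"travel":[0,-0.002,0],"delta_rot":[0,0,0]},{"travel":[0,-0.002,0],"delta_rot":[0,0,0]},{"travel":[0,0,0],"delta_rot":[0,0,0]}]}}

```text
t: 20.27
tool_pos: [566.8, 121.6, 107.1]
tool_rot: [0.029, 0.96, -0.11, 0.257]
force: [2.1, 0.6, -2.4]
finger_gap: 0.199
grasp_force: 68.7
```

```bash
python3 - <<'E'
from h import *
s=bot.read_state(); print('F groove',(RG.T@s['force']).round(2)); ing()
E
```

```text
F groove [ 1.01 -0.46 -3.04]
TCP in groove [-72.3  -2.2  37.4] rot err(tool) [0.    0.001 0.001]
```

Request:
{"op": "arm_command", "data": {"steps": [{"travel":[0,-0.002,0],"delta_rot":[0,0,0]},{"travel":[0,-0.002,0],"delta_rot":[0,0,0]},{"travel":[0,-0.002,0],"delta_rot":[0,0,0]}]}}

```text
t: 20.65
tool_pos: [568.0, 127.0, 107.1]
tool_rot: [0.03, 0.96, -0.11, 0.257]
force: [1.0, -3.9, -0.9]
finger_gap: 0.196
grasp_force: 69.0
```

Request:
{"op": "arm_command", "data": {"steps": [{"travel":[0,-0.002,0],"delta_rot":[0,0,0]},{"travel":[0,-0.002,0],"delta_rot":[0,0,0]}]}}

```text
t: 20.9
tool_pos: [569.0, 131.2, 107.2]
tool_rot: [0.029, 0.96, -0.11, 0.257]
force: [0.8, 2.4, -0.2]
finger_gap: 0.194
grasp_force: 69.0
```

Request:
{"op": "arm_command", "data": {"steps": [{"travel":[0,-0.002,0],"delta_rot":[0,0,0]}]}}

```text
t: 21.02
tool_pos: [569.6, 133.5, 107.3]
tool_rot: [0.029, 0.96, -0.11, 0.258]
force: [-0.1, 1.9, -0.8]
finger_gap: 0.198
grasp_force: 68.9
```

Request:
{"op": "arm_command", "data": {"steps": [{"travel":[0,-0.001,0],"delta_rot":[0,0,0]},{"travel":[0,0,0],"delta_rot":[0,0,0]}]}}

```text
t: 21.28
tool_pos: [569.6, 134.0, 107.2]
tool_rot: [0.029, 0.96, -0.11, 0.257]
force: [2.1, 3.1, -0.7]
finger_gap: 0.195
grasp_force: 68.9
```

```bash
python3 - <<'E'
from h import *
s=bot.read_state(); print('F groove',(RG.T@s['force']).round(2)); ing()
E
```

```text
F groove [ 3.5  -0.81 -1.31]
TCP in groove [-59.6  -2.2  37.4] rot err(tool) [-0.     0.     0.001]
```

Request:
{"op": "arm_command", "data": {"steps": [{"travel":[0,-0.001,0],"delta_rot":[0,0,0]},{"travel":[0,0,0],"delta_rot":[0,0,0]}]}}

```text
t: 21.52
tool_pos: [569.7, 134.7, 106.9]
tool_rot: [0.03, 0.96, -0.11, 0.257]
force: [0.3, 0.5, -1.0]
finger_gap: 0.203
grasp_force: 69.0
```

Request:
{"op": "arm_command", "data": {"steps": [{"travel":[0,-0.001,0],"delta_rot":[0,0,0]},{"travel":[0,0,0],"delta_rot":[0,0,0]}]}}

```text
t: 21.78
tool_pos: [569.9, 135.7, 107.0]
tool_rot: [0.03, 0.96, -0.11, 0.257]
force: [0.1, -0.2, -1.3]
finger_gap: 0.2
grasp_force: 69.0
```

Request:
{"op": "arm_command", "data": {"steps": [{"travel":[0,-0.001,0],"delta_rot":[0,0,0]},{"travel":[0,0,0],"delta_rot":[0,0,0]}]}}

```text
t: 22.02
tool_pos: [570.0, 136.1, 106.9]
tool_rot: [0.03, 0.96, -0.11, 0.257]
force: [-1.3, -4.2, -0.9]
finger_gap: 0.195
grasp_force: 69.1
```

```bash
python3 - <<'E'
from h import *
s=bot.read_state(); print('F groove',(RG.T@s['force']).round(2)); ing()
E
```

```text
F groove [-4.42  0.75 -0.58]
TCP in groove [-57.4  -2.   37.2] rot err(tool) [-0.002 -0.001  0.001]
```

Request:
{"op": "arm_command", "data": {"steps": [{"travel":[0,-0.001,0],"delta_rot":[0,0,0]},{"travel":[0,0,0],"delta_rot":[0,0,0]}]}}

```text
t: 22.28
tool_pos: [570.0, 136.4, 106.6]
tool_rot: [0.031, 0.96, -0.11, 0.256]
force: [-1.8, -10.7, 0.1]
finger_gap: 0.2
grasp_force: 69.2
```

```bash
cat >> h.py <<'E'
def head(tag):
    s=bot.read_state(); print('t',s['t'],'F groove',(RG.T@s['force']).round(2)); ing()
    p=bot.camera_params('wrist'); im,d=bot.capture('wrist'); cv2.imwrite(f'pics/{tag}.png',im); np.savez(tag+'.npz',im=im,d=d,p=p)
    P=(cloud(p,d)-G)@RG; m=(abs(P[...,2]-24.8)<2.5)&(abs(P[...,1])<27)&(P[...,0]>-45)&(P[...,0]<30); Q=P[m]
    print('head x',np.percentile(Q[:,0],[.5,99.5]).round(1),'y',np.percentile(Q[:,1],[.5,99.5]).round(1),len(Q))
E
python3 - <<'E'
from h import *
head('w5')
E
```

```text
t 22.275 F groove [-10.86  -0.58  -0.25]
TCP in groove [-57.2  -1.8  37. ] rot err(tool) [-0.004 -0.001  0.001]
head x [-42.9  19.2] y [-19.3  16.8] 4684
```

View pics/w5.png

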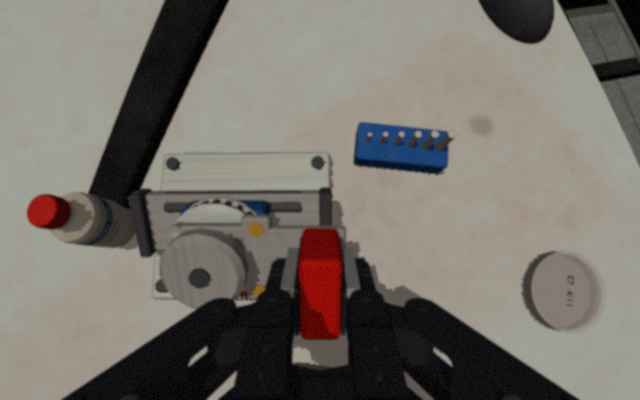

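Clip is home: the head centre is at (200,278), with the clip's hinge dots at (256,229) and (260,291) beside the head. The stop was felt at 10.9 N. Now the slow pull.

Request:
{"op": "arm_command", "data": {"steps": [{"travel":[0,0.001,0],"delta_rot":[0,0,0]},{"travel":[0,0.001,0],"delta_rot":[0,0,0]},{"travel":[0,0.001,0],"delta_rot":[0,0,0]},{"travel":[0,0.0005,0],"delta_rot":[0,0,0]},{"travel":[0,0.0005,0],"delta_rot":[0,0,0]},{"travel":[0,0.0005,0],"delta_rot":[0,0,0]},{"travel":[0,0.0005,0],"delta_rot":[0,0,0]},{"travel":[0,0.0005,0],"delta_rot":[0,0,0]},{"travel":[0,0.0005,0],"delta_rot":[0,0,0]},{"travel":[0,0,0],"delta_rot":[0,0,0]}]}}

```text
t: 23.58
tool_pos: [569.2, 131.8, 107.2]
tool_rot: [0.029, 0.96, -0.11, 0.257]
force: [1.1, 2.9, 0.2]
finger_gap: 0.197
grasp_force: 69.4
```

```bash
python3 - <<'E'
from h import *
head('w6')
E
```

```text
t 23.575 F groove [ 3.11 -0.44 -0.03]
TCP in groove [-61.8  -2.3  37.4] rot err(tool) [-0.     0.     0.001]
head x [-42.9  16.6] y [-19.3  17.2] 4623
```

Request:
{"op": "arm_command", "data": {"steps": [{"travel":[0,0.0006,0],"delta_rot":[0,0,0]},{"travel":[0,0.0006,0],"delta_rot":[0,0,0]},{"travel":[0,0.0006,0],"delta_rot":[0,0,0]},{"travel":[0,0.0006,0],"delta_rot":[0,0,0]},{"travel":[0,0.0006,0],"delta_rot":[0,0,0]},{"travel":[0,0.0006,0],"delta_rot":[0,0,0]},{"travel":[0,0.0006,0],"delta_rot":[0,0,0]},{"travel":[0,0.0006,0],"delta_rot":[0,0,0]},{"travel":[0,0.0006,0],"delta_rot":[0,0,0]},{"travel":[0,0.0006,0],"delta_rot":[0,0,0]},{"travel":[0,0.0006,0],"delta_rot":[0,0,0]},{"travel":[0,0.0006,0],"delta_rot":[0,0,0]},{"travel":[0,0.0006,0],"delta_rot":[0,0,0]},{"travel":[0,0.0006,0],"delta_rot":[0,0,0]},{"travel":[0,0.0006,0],"delta_rot":[0,0,0]},{"travel":[0,0,0],"delta_rot":[0,0,0]}]}}

```text
t: 25.62
tool_pos: [567.1, 123.1, 107.1]
tool_rot: [0.029, 0.96, -0.11, 0.257]
force: [3.6, 5.6, 0.4]
finger_gap: 0.197
grasp_force: 69.4
```

```bash
python3 - <<'E'
from h import *
head('w7')
im,d=bot.capture('scene'); cv2.imwrite('pics/s7.png',cv2.resize(im[190:280,290:410],None,fx=6,fy=6,interpolation=cv2.INTER_CUBIC))
E
```

```text
t 25.625 F groove [ 6.27 -2.09 -0.8 ]
TCP in groove [-70.8  -2.2  37.4] rot err(tool) [-0.     0.     0.001]
head x [-30.6   7.8] y [-19.3  17.4] 4601
```

View pics/w7.png

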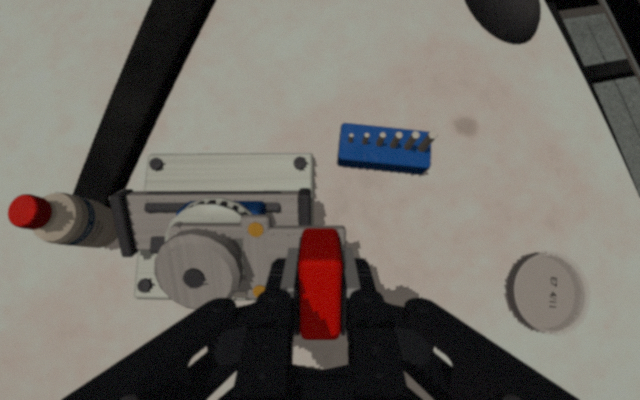

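The head has moved back about 12 mm (centre at (194,278)) with the clip still seated against it, at 6.3 N: middle of the green. I'll hold and then ease off.

Request:
{"op": "arm_command", "data": {"steps": [{"travel":[0,0,0],"delta_rot":[0,0,0]},{"travel":[0,0,0],"delta_rot":[0,0,0]},{"travel":[0,0,0],"delta_rot":[0,0,0]},{"travel":[0,0,0],"delta_rot":[0,0,0]},{"travel":[0,0,0],"delta_rot":[0,0,0]},{"travel":[0,0,0],"delta_rot":[0,0,0]},{"travel":[0,0,0],"delta_rot":[0,0,0]}]}}

```text
t: 26.6
tool_pos: [567.1, 123.1, 107.1]
tool_rot: [0.029, 0.96, -0.11, 0.257]
force: [2.8, 4.8, -1.3]
finger_gap: 0.199
grasp_force: 69.4
```

Request:
{"op": "arm_command", "data": {"steps": [{"travel":[0,-0.001,0],"delta_rot":[0,0,0]},{"travel":[0,-0.001,0],"delta_rot":[0,0,0]},{"travel":[0,-0.001,0],"delta_rot":[0,0,0]},{"travel":[0,-0.001,0],"delta_rot":[0,0,0]},{"travel":[0,-0.001,0],"delta_rot":[0,0,0]},{"travel":[0,-0.001,0],"delta_rot":[0,0,0]},{"travel":[0,-0.001,0],"delta_rot":[0,0,0]},{"travel":[0,-0.001,0],"delta_rot":[0,0,0]},{"travel":[0,-0.001,0],"delta_rot":[0,0,0]},{"travel":[0,-0.001,0],"delta_rot":[0,0,0]},{"travel":[0,-0.001,0],"delta_rot":[0,0,0]},{"travel":[0,-0.001,0],"delta_rot":[0,0,0]},{"travel":[0,-0.001,0],"delta_rot":[0,0,0]},{"travel":[0,-0.0008,0],"delta_rot":[0,0,0]},{"travel":[0,0,0],"delta_rot":[0,0,0]},{"travel":[0,0,0],"delta_rot":[0,0,0]}]}}

```text
t: 28.6
tool_pos: [569.9, 136.1, 106.8]
tool_rot: [0.03, 0.96, -0.11, 0.257]
force: [-0.2, -4.5, -1.3]
finger_gap: 0.199
grasp_force: 69.4
```

```bash
python3 - <<'E'
from h import *
head('w8')
E
```

```text
t 28.6 F groove [-4.45 -0.1  -1.56]
TCP in groove [-57.4  -1.9  37.2] rot err(tool) [-0.002 -0.001  0.001]
head x [-42.6  19. ] y [-19.1  16.9] 4662
```

Request:
{"op": "arm_command", "data": {"steps": [{"travel":[0,0.0006,0],"delta_rot":[0,0,0]},{"travel":[0,0,0],"delta_rot":[0,0,0]}]}}

```text
t: 28.9
tool_pos: [570.1, 136.0, 107.1]
tool_rot: [0.029, 0.96, -0.11, 0.257]
force: [-0.3, -3.0, -1.9]
finger_gap: 0.197
grasp_force: 69.4
```

Request:
{"op": "arm_command", "data": {"steps": [{"travel":[0,0,0],"delta_rot":[0,0,0]},{"travel":[0,0,0],"delta_rot":[0,0,0]},{"travel":[0,0,0],"delta_rot":[0,0,0]},{"travel":[0,0,0],"delta_rot":[0,0,0]}], "jaw": 0.35}}

```text
t: 29.4
tool_pos: [570.1, 136.0, 107.2]
tool_rot: [0.029, 0.96, -0.11, 0.257]
force: [-0.4, -0.2, -0.1]
finger_gap: 0.349
grasp_force: 0.1
```

```bash
python3 - <<'E'
from h import *
head('w9')
E
```

```text
t 29.4 F groove [-0.27  0.35  0.1 ]
TCP in groove [-57.6  -2.3  37.4] rot err(tool) [-0.     0.     0.001]
head x [-41.7  19. ] y [-19.   16.3] 4691
```

View pics/w9.png

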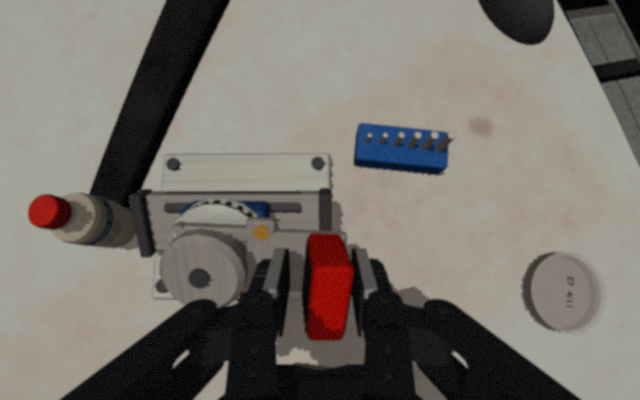

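The fingers stand clear on both sides of the handle (330,285), the clip is still in the groove with a slight play twist, and the head is at its rest place (200,278). Now I withdraw along the spindle axis.

Request:
{"op": "arm_command", "data": {"steps": [{"travel":[0,0,-0.006],"delta_rot":[0,0,0]},{"travel":[0,0,-0.01],"delta_rot":[0,0,0]},{"travel":[0,0,-0.015],"delta_rot":[0,0,0]},{"travel":[0,0,-0.02],"delta_rot":[0,0,0]},{"travel":[0,0,-0.025],"delta_rot":[0,0,0]},{"travel":[0,0,-0.03],"delta_rot":[0,0,0]},{"travel":[0,0,-0.02],"delta_rot":[0,0,0]},{"travel":[0,0,0],"delta_rot":[0,0,0]}]}}

```text
t: 30.45
tool_pos: [508.5, 150.6, 218.2]
tool_rot: [0.029, 0.959, -0.11, 0.259]
force: [-0.2, -0.4, -0.2]
finger_gap: 0.351
grasp_force: 0.0
```

```bash
python3 - <<'E'
from h import *
head('w10')
z=np.load('w10.npz',allow_pickle=True); im,d,p=z['im'],z['d'],z['p'].item(); P=(cloud(p,d)-G)@RG
Hs=cv2.cvtColor(im,cv2.COLOR_BGR2HSV); red=((Hs[...,0]<10)|(Hs[...,0]>170))&(Hs[...,1]>120)
m=red&(abs(P[...,2]-45)<5)&(abs(P[...,0]+58)<30)&(abs(P[...,1])<40); Q=P[m]; print('handle top',len(Q),Q.mean(0).round(1),cv2.minAreaRect(Q[:,:2].astype(np.float32)))
im,d=bot.capture('top'); pt=bot.camera_params('top'); W=cloud(pt,d)
m=(W[...,2]>60)&(W[...,2]<75)&(abs(W[...,0]-430)<40)&(abs(W[...,1]-15)<40); print('can',m.sum(),W[m].mean(0))
E
```

```text
t 30.45 F groove [-0.47  0.23 -0.13]
TCP in groove [-57.1  -2.9 165.2] rot err(tool) [0.001 0.003 0.001]
head x [-19.1  19. ] y [-18.7  20.4] 1662
handle top 0 [nan nan nan] ((0.0, 0.0), (0.0, 0.0), 0.0)
can 152 [432.09879672  10.96059973  67.04121699]<stdin>:5: RuntimeWarning: Mean of empty slice.
  ret = um.true_divide(
```

View pics/w10.png

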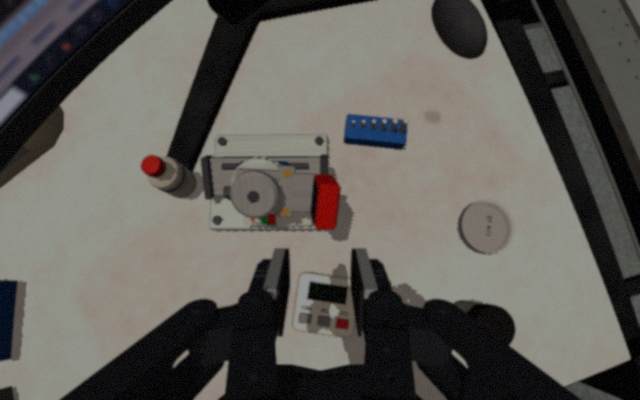

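The clip is on the spindle: handle at (326,200), head at (254,192), canister upright at (490,325), bystanders in place. I'll check the handle-to-spindle distance once, then hand in.

```bash
python3 - <<'E'
from h import *
z=np.load('w10.npz',allow_pickle=True); im,d,p=z['im'],z['d'],z['p'].item(); P=(cloud(p,d)-G)@RG
Q=P[170:232,308:345].reshape(-1,3); Q=Q[(Q[:,2]>34)&(Q[:,2]<52)]; print(len(Q),np.median(Q,0),np.percentile(Q,[1,99],axis=0).round(1).tolist(),cv2.minAreaRect(Q[:,:2].astype(np.float32)))
E
```

```text
996 [-61.1362652    5.85858945  36.79584597] [[-70.7, -12.6, 34.3], [-51.4, 25.6, 38.7]] ((-61.03935241699219, 6.635047912597656), (39.262569427490234, 18.350570678710938), 84.67115020751953)
```

```bash
python3 -c "
from bench import bot
print(bot.hand_in())"
```

```text
the job is handed in; nothing more can be done
None
```

I handed the job in at about 31 s: the canister stands upright about 24 cm from the spindle. The clip was pushed home to a firm stop at 10.9 N, then pulled to about 12 mm by my depth measurement (6 N, green band) for over half a second. The spindle returned to rest, and I released the clip still home, sagging a few millimetres in its play.

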